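Vent the reagent bottle: cap down to its stop, then a quarter turn back

TASK

The reagent bottle clamped in the bench holder has to be vented, but someone has parked a specimen cup on its half-open screw cap: take that cup off and stand it gently upright on the bare worktop. Then screw the bottle's cap down (clockwise from above) until it bottoms out, back it off a quarter turn, and finish while still holding the cap between the fingers at that setting. Leave the other things on the worktop where they are.

Things in the scene. Friction and masses are not known exactly. Their poses are not given: they have to be found in the camera images.
- holder: Bench holder fixed to the worktop, an amber bottle clamped upright in it. Origin at worktop level under the centre of the grey base plate (110 x 110 x 12 mm), on the bottle's axis, z up. Collar 78 mm wide up to 44 mm, its thumb screw on the -x side. The bottle is 68 mm wide up to 86 mm above the worktop, then narrows to a 42 mm ring at 117 mm under the cap. Only the cap can move.
- cap (a joint): Turn of the black screw cap, rad: 0 = bottomed out on a rigid stop, positive = unscrewed (counter-clockwise from above); it rises 5 mm per full turn. Starts 1.9 to 3.1 rad open, turns with about 0.06 N m of friction and stays where it is left. At 4.2 rad it stops too: it never comes off.
- cap_mid (a point): Centre of the black ribbed screw cap (45 mm in diameter, 28 mm tall), half-way up on the bottle's vertical axis; 139 mm above the worktop when bottomed out. Its underside is 14 mm lower, with free room round the neck down to about 110 mm above the worktop. Round: grip it across any diameter.
- parked_cup_mid (a point): Centre (half-way up) of the specimen cup that stands on the bottle's cap at the start: a white lidded cup, to be gripped as a plain cylinder 54 to 56 mm in diameter, 57 mm tall, 35 to 70 g, friction with pads about 0.6. z points up out of its lid, which does not come off. The worktop to the right of the holder (x 0.44 to 0.56, y -0.33 to -0.22, z 0), where the holder itself does not stand, is bare.
- other_cup_mid (a point): Centre (half-way up) of another specimen cup just like it, 56 mm in diameter and 57 mm tall, standing on the worktop: leave it alone.
- tape_roll_mid (a point): Centre of a roll of white tape, 58 mm in diameter and 20 mm tall, lying flat: leave it alone.
- micropipette_mid (a point): Middle of a micropipette lying on its side, 258 mm long along its y axis, 50 mm across, 25 mm high: leave it alone.
- highlighter_mid (a point): Middle of a highlighter pen lying on the worktop, 120 mm long along its y axis, 16 mm wide, 13 mm high: leave it alone.

How it is judged:
On the way, in this order (a step that is already met when the one before it is completed fails the run):
1. the specimen cup from the bottle stands upright on the bare worktop, let go (height (world z) of parked_cup_mid between 0.022 and 0.036 m and angle between parked_cup_mid's own z axis and vertical below 0.15 rad and linear speed of parked_cup below 0.03 m/s and contact force between the fingers and parked_cup below 0.1 N), for 0.2 s.
2. the bottle's cap is screwed down to its stop (value of joint cap below 0.06 rad), for 0.2 s.
At the end, for the whole second after the job is handed in: The bottle's cap is a quarter turn (1.57 rad, give or take 0.3) back from its stop, at rest, and the fingers are still closed on it (more than 3 N, grasp point within 30 mm of the cap's centre); the parked specimen cup stands upright (within 0.15 rad) on the worktop itself, untouched and at rest (all of step 1 and value of joint cap between 1.27 and 1.87 rad and velocity of joint cap between -0.1 and 0.1 rad/s and contact force between the fingers and cap above 3 N and distance between the grasp point and cap_mid below 0.03 m); the arm keeps its last pose, push and grip.
It fails at once if the specimen cup is dropped onto the worktop (faster than 0.6 m/s close above it) (height (world z) of parked_cup_mid below 0.06 m and linear speed of parked_cup above 0.6 m/s).
It fails at once if one of the other things on the worktop is shifted by more than 30 mm (distance of any of other_cup_mid, tape_roll_mid, micropipette_mid, highlighter_mid from where it was at the start of the episode above 0.03 m).
It also fails if it takes over 61 s, if anything falls off the work surface, if the arm or the gripper's body presses on something with over 40 N, if the wrist force passes 120 N, or if a joint passes its speed limit or range.

ROBOT

A 6-joint arm with a two-finger parallel gripper is mounted at the origin on a cart in front of the work surface, level with it; the furniture and walls round the work are solid. World frame = base frame: x ahead of the robot, y to its left, z up, the work surface at z = 0. Lengths are in m, angles in rad, forces in N, time in s.
With the tool pointing down it reaches from about 0.225 to 0.875 m from the base axis. Payload 3.4 kg.
Tool frame: the origin (TCP) lies between the finger pads; the fingertips stand 19 mm ahead of it and the grasp point (between the pads) is the TCP; z points along the fingers, y is the line along which they close (so a half turn about z gives the same grasp; the last joint's range is limited). The gripper opens to 85 mm and grips with 20 to 120 N. Pads are 22 mm wide; open, the fingers measure 114 mm over their backs; the gripper's body (76 mm by 85 mm) begins 54 mm behind the grasp point. The pads swing forward as they close: fully open they stand 13 mm farther back than shut.
Start: joints at [-1.226, 0.276, 1.505, -0, 1.361, -0.121], TCP at [0.258, -0.514, 0.25] pointing down, gripper open.
Joint ranges: [-2.89, 2.89], [-0.75, 2.08], [0.22, 2.7], [-1.18, 4.32], [0.11, 2.71], [-2.7, 2.7]. Speed limits (rad/s): [2.57, 2.57, 3.14, 3.14, 3.14, 3.14].

INTERFACE

Orientations are given as a unit quaternion [w, x, y, z].
In Python, from rig import get_state, imaging, ticket gives the robot as it stands. The module is installed in compiled form; this text tells all that it offers.
- The arm moves only by the shell command python3 -m inch 'ROWS' [FORCE]. ROWS is JSON, a list of rows, each an object with "claw": the opening, from -1 (shut) to 1 (fully open); "travel": the shift along the world's x, y, z in units of 200 mm (1.0 is 200 mm), a list of three; "turn": the turn about the world's z in units of 180 degrees (1.0 is 180 degrees). A call has 1 to 5 rows; each row is the pose to reach, as a shift and turn from the pose commanded when the call began, turning the shorter way round; what a row does not reach only later rows make up. A row lasts 1/10 s, in which the tool goes at most 50 mm and 8.59 degrees, less where a joint would pass 70% of its speed; a pose out of reach is approached as far as the arm can. A call with a number of a shift or a turn outside -1 to 1 is refused whole. A call with a gripper value outside its range is refused whole. The fingers move at their own pace and stop on an object; FORCE is the grip in N (left out, the last holds). Time passes only in rows, so rows that repeat a pose let the fingers close. It gives the time, the measured TCP pose, the force, the opening and the grip force at its end, in the units of the state.
- get_state(): the state, without advancing time (a new reading comes with each control period).
- imaging.get_image(name): name is "scene" or "top"; returns the picture (480x640x3 uint8, red, green, blue); there is no depth.
- imaging.camera_params(name): a dict with "camera_matrix" (3x3 intrinsics, pixels), "k1" (the pictures are not rectified: a ray, as slopes to the right and down, at radius r is drawn at 1 + k1 r^2 times it, then the intrinsics apply), "cam_to_world" (4x4, takes a point from camera to world coordinates). Camera axes: x right, y down, z forward; pixel columns grow to the right and rows downward; lengths in m; the calibration is good to about 2 mm. A picture is of the moment at which its call begins. camera_params takes no time and is no camera call.
- ticket.sign_off(): hands the job in; it is judged then, once.
The state is a dict: "clock": time; "qpos": joint angles; "qd": joint speeds; "effort": joint torques, N m; "position": TCP position; "ee_rot": TCP orientation; "contact_force": force on the tool from outside, world axes, zero at the start; "moment": the same for the moment, N m; "width": finger opening in m; "gripper_force": force on a finger pad.
Only numpy, scipy, OpenCV 4.12 (cv2) and the standard library are available. Lean on these libraries where they do the work, as an engineer would, in place of code of your own. Each camera call takes 0.05 s, during which the arm holds its last target. There are 200 camera calls.

## Working session

There is one attempt and no reset: what is moved stays moved. The work goes in short steps, Python scripts to look and compute and a shell command to move; the robot and the scene stay as the last step left them, time stands still between calls to the robot, and variables do not carry over. Pictures are saved under pics/ and viewed, at most 10 in all, crops included, and the job is handed in when it is done.

```bash
mkdir -p pics; cat > h.py <<'E'
import numpy as np, cv2
from rig import get_state, imaging, ticket
def ray(name,u,v):
    p=imaging.camera_params(name);K=np.array(p["camera_matrix"]);T=np.array(p["cam_to_world"])
    d=np.array([(u-K[0,2])/K[0,0],(v-K[1,2])/K[1,1]]);s=d.copy()
    for _ in range(30): s=d/(1+p["k1"]*(s@s))
    return T[:3,3],T[:3,:3]@np.array([s[0],s[1],1])
def plane(name,u,v,z):
    o,d=ray(name,u,v);return o+d*(z-o[2])/d[2]
def two(a,b):
    (o1,d1),(o2,d2)=ray("scene",*a),ray("top",*b)
    t=np.linalg.lstsq(np.c_[d1,-d2],o2-o1,rcond=None)[0]
    p,q=o1+d1*t[0],o2+d2*t[1];return (p+q)/2,np.linalg.norm(p-q)
def snap(name,f):
    im=cv2.cvtColor(imaging.get_image(name),cv2.COLOR_RGB2BGR);cv2.imwrite("pics/"+f,im);return im
E
python3 - <<'E'
from h import *
for n in("scene","top"):
    snap(n,n+"0.png");p=imaging.camera_params(n);print(n,p)
print(get_state())
E
```

```text
scene {'camera_matrix': array([[571.95269192,   0.        , 319.78379394],
       [  0.        , 571.95269192, 246.03515572],
       [  0.        ,   0.        ,   1.        ]]), 'k1': -0.04396787471034678, 'cam_to_world': array([[-0.50681354, -0.66889474,  0.5438013 , -0.0528999 ],
       [-0.86197506,  0.38458648, -0.33029115,  0.33122505],
       [ 0.01179138, -0.63613918, -0.77148422,  1.00293469],
       [ 0.        ,  0.        ,  0.        ,  1.        ]])}
top {'camera_matrix': array([[450.96209577,   0.        , 311.67851906],
       [  0.        , 450.96209577, 243.12707652],
       [  0.        ,   0.        ,   1.        ]]), 'k1': 0.004800117608307516, 'cam_to_world': array([[ 0.16967909, -0.95997987,  0.22281756,  0.37481302],
       [-0.98547782, -0.166777  ,  0.03192033, -0.05298804],
       [ 0.00651797, -0.22499797, -0.97433743,  0.96628496],
       [ 0.        ,  0.        ,  0.        ,  1.        ]])}
{'clock': 0.1, 'qpos': array([-1.22601731e+00,  2.76530573e-01,  1.50599197e+00, -4.81423570e-06,
        1.36070757e+00, -1.20997548e-01]), 'qd': array([ 0.00014792, -0.00212921, -0.00211311,  0.00161379,  0.00028912,
        0.00096933]), 'effort': array([ 1.56874958e-03, -4.17699802e+01, -2.46404904e+01, -1.78743103e-04,
        5.82070483e-03,  1.22300570e-06]), 'position': array([ 0.25808902, -0.51333712,  0.24953266]), 'ee_rot': array([-8.13348329e-04,  9.73003429e-01,  2.30789205e-01, -9.37564289e-05]), 'contact_force': array([-0.00153296, -0.26558687, -0.11066263]), 'moment': array([-0.00951641, -0.0357327 ,  0.06469397]), 'gripper_force': 0.0, 'width': 0.08579307567946552}
```

View pics/scene0.png

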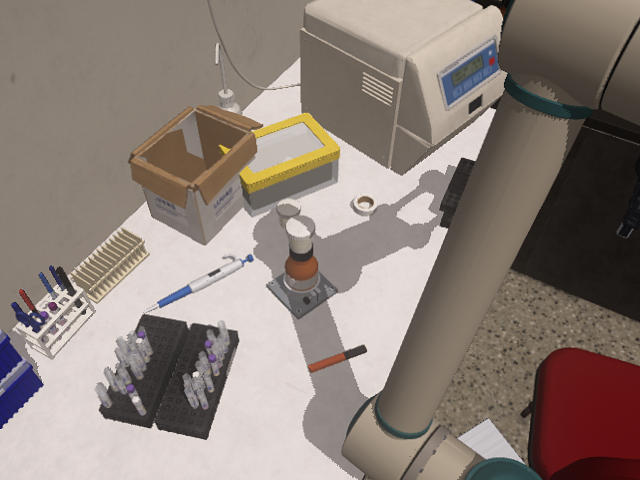

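View pics/top0.png

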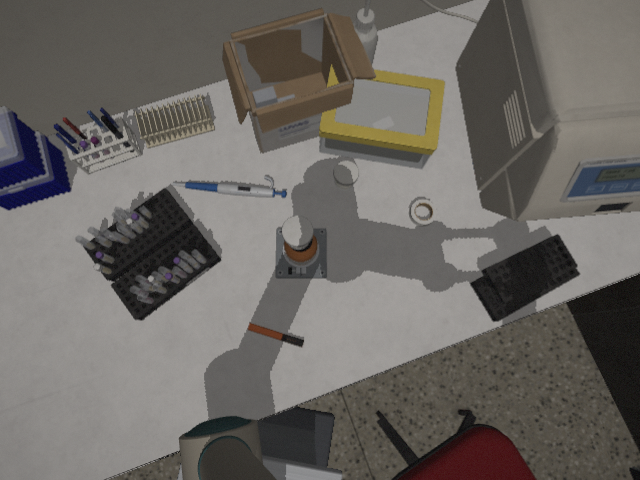

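The scene view shows the parked cup at about (300,232) on the bottle, with the holder plate around (302,290). The other cup is at (288,212) and the tape at (365,204). In the top view the parked cup is at (298,232), the plate centre near (301,253), the other cup at (345,172) and the tape at (422,210). I'll zoom in on the bottle in both views.

```bash
python3 - <<'E'
from h import *
a=cv2.imread("pics/scene0.png")[195:320,250:350];b=cv2.imread("pics/top0.png")[165:290,255:355]
r=lambda x:cv2.resize(x,(400,500),interpolation=cv2.INTER_CUBIC)
cv2.imwrite("pics/crop.png",np.hstack([r(a),r(b)]))
for n,u,v,z in[("top",301,253,.012),("top",345,172,.057),("top",422,210,.02),("scene",288,208,.057),("scene",365,202,.02),("top",298,232,.21),("top",265,333,.01)]:print(n,u,v,plane(n,u,v,z).round(3))
E
```

```text
top 301 253 [ 0.568 -0.003  0.012]
top 345 172 [ 0.75  -0.067  0.057]
top 422 210 [ 0.706 -0.248  0.02 ]
scene 288 208 [ 0.746 -0.068  0.057]
scene 365 202 [ 0.703 -0.252  0.02 ]
top 298 232 [ 0.563 -0.002  0.21 ]
top 265 333 [0.388 0.041 0.01 ]
```

View pics/crop.png

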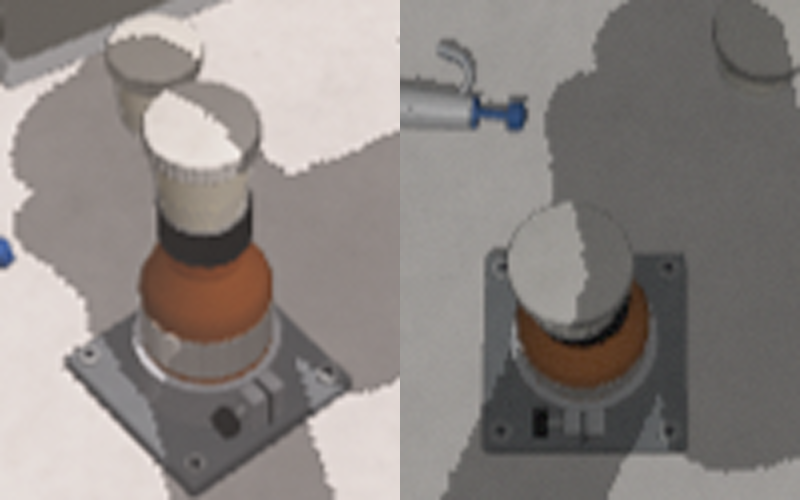

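The crop shows the parked cup's lid centred at about (300.2,225.5) in scene and (297.7,230.7) in top. The plate centre is at about (301.9,287.2) in scene and (301.5,252.7) in top.

```bash
python3 - <<'E'
from h import *
print("lid",two((300.2,225.5),(297.7,230.7)))
print("plate",two((301.9,287.2),(301.5,252.7)),plane("top",301.5,252.7,.012),plane("scene",301.9,287.2,.012))
# cap: bottom front edge
T=[(255+(x-400)/4,165+y/4) for x,y in((485,250),(687,252),(687,450),(485,450))]
P=np.array([plane("top",*t,.012)[:2] for t in T]);print(P.round(3),P.mean(0))
S=[(250+x/4,195+y/4) for x,y in((65,358),(195,495),(350,380))]
print([plane("scene",*s,.012)[:2].round(3) for s in S])
E
```

```text
lid (array([ 0.56478115, -0.0007965 ,  0.2123161 ]), np.float64(6.82455442188987e-05))
plate (array([ 0.56878913, -0.00363258,  0.0093319 ]), np.float64(0.0003111973134362128)) [ 0.5683572  -0.00365631  0.012     ] [ 0.56699949 -0.00283686  0.012     ]
[[ 0.614  0.061]
 [ 0.632 -0.048]
 [ 0.524 -0.066]
 [ 0.506  0.04 ]] [ 0.56920962 -0.00352346]
[array([0.611, 0.059]), array([0.502, 0.041]), array([ 0.523, -0.064])]
```

```bash
python3 -m inch '[{"claw":1,"travel":[0.51,0.85,0.2],"turn":0.235},{"claw":1,"travel":[0.51,0.85,0.2],"turn":0.235},{"claw":1,"travel":[0.51,0.85,0.2],"turn":0.235},{"claw":1,"travel":[0.51,0.85,0.2],"turn":0.235},{"claw":1,"travel":[0.51,0.85,0.2],"turn":0.235}]' 30
python3 -m inch '[{"claw":1,"travel":[0.51,0.85,0.0],"turn":0.235},{"claw":1,"travel":[0.51,0.85,0.0],"turn":0.235},{"claw":1,"travel":[0.51,0.85,0.0],"turn":0.235},{"claw":1,"travel":[0.51,0.85,0.0],"turn":0.235},{"claw":1,"travel":[0.51,0.85,0.0],"turn":0.235}]'
```

```text
clock: 0.6
position: [0.3627, -0.339, 0.2916]
ee_rot: [0.0, 0.821, 0.571, 0.002]
contact_force: [-0.1, -0.5, -0.5]
width: 0.0853
gripper_force: 0.0
clock: 1.1
position: [0.4644, -0.1684, 0.29]
ee_rot: [-0.001, 0.559, 0.829, 0.002]
contact_force: [-0.5, -0.4, -0.2]
width: 0.0851
gripper_force: 0.0
```

```bash
python3 -m inch '[{"claw":1,"travel":[0.5,0.837,0.0],"turn":0.235},{"claw":1,"travel":[0.5,0.837,0.0],"turn":0.235},{"claw":1,"travel":[0.5,0.837,0.0],"turn":0.235},{"claw":1,"travel":[0.5,0.837,0.0],"turn":0.235},{"claw":1,"travel":[0.5,0.837,0.0],"turn":0.235}]'
python3 - <<'E'
from h import *
s=get_state();print(s["qpos"],s["position"])
a=snap("scene","s1.png")[150:300,240:360];b=snap("top","t1.png")[165:315,235:355]
r=lambda x:cv2.resize(x,(400,500),interpolation=cv2.INTER_CUBIC)
cv2.imwrite("pics/c1.png",np.hstack([r(a),r(b)]))
E
```

```text
clock: 1.6
position: [0.5644, -0.0014, 0.2894]
ee_rot: [-0.0, 0.223, 0.975, 0.002]
contact_force: [-0.8, -1.7, -1.0]
width: 0.0853
gripper_force: 0.0
[-0.12776449  0.24046381  1.45798742  0.00324337  1.44307109 -1.24962523] [ 0.56439384 -0.00141354  0.28936568]
```

View pics/c1.png

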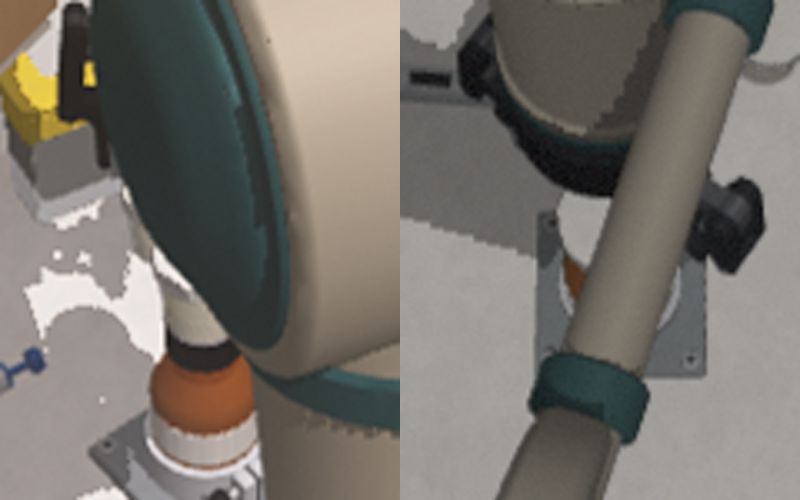

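The arm hides most of the view. The cup is still standing at (170,300) in the left half of the crop, so I'm descending on the measured position.

```bash
python3 -m inch '[{"claw":1,"travel":[0,0,-0.15],"turn":0},{"claw":1,"travel":[0,0,-0.3],"turn":0},{"claw":1,"travel":[0,0,-0.42],"turn":0},{"claw":1,"travel":[0,0,-0.5],"turn":0},{"claw":1,"travel":[0,0,-0.5],"turn":0}]'
python3 -m inch '[{"claw":0.3,"travel":[0,0,0],"turn":0},{"claw":0.1,"travel":[0,0,0],"turn":0},{"claw":0,"travel":[0,0,0],"turn":0},{"claw":-0.2,"travel":[0,0,0],"turn":0},{"claw":-0.4,"travel":[0,0,0],"turn":0}]' 20
```

```text
clock: 2.2
position: [0.5599, -0.0072, 0.1878]
ee_rot: [-0.003, 0.231, 0.973, -0.0]
contact_force: [0.5, 0.5, 0.5]
width: 0.0853
gripper_force: 0.0
clock: 2.7
position: [0.5633, -0.0065, 0.1918]
ee_rot: [0.002, 0.229, 0.974, 0.0]
contact_force: [0.0, 0.8, 5.9]
width: 0.0535
gripper_force: 24.9
```

```bash
python3 -m inch '[{"claw":-0.4,"travel":[0,0,0],"turn":0},{"claw":-0.4,"travel":[0,0,0.03],"turn":0},{"claw":-0.4,"travel":[0,0,0.1],"turn":0},{"claw":-0.4,"travel":[0,0,0.2],"turn":0},{"claw":-0.4,"travel":[0,0,0.3],"turn":0}]' 20
python3 - <<'E'
from h import *
s=get_state();print(s)
E
```

```text
clock: 3.2
position: [0.5615, -0.0064, 0.2504]
ee_rot: [-0.001, 0.228, 0.974, -0.0]
contact_force: [0.7, -0.4, -1.0]
width: 0.0532
gripper_force: 24.5
{'clock': 3.2, 'qpos': array([-1.35129059e-01,  2.56728156e-01,  1.53177565e+00, -3.58462397e-04,
        1.35537481e+00, -1.24488001e+00]), 'qd': array([ 0.00112582, -0.12350085, -0.34772302, -0.00190262,  0.45718965,
       -0.00147801]), 'effort': array([ 4.21719602e-02, -4.01881099e+01, -2.37116021e+01, -3.26520509e-03,
       -2.73545226e-01, -2.79984744e-05]), 'position': array([ 0.56146957, -0.00641968,  0.25043468]), 'ee_rot': array([-1.12111405e-03,  2.28448769e-01,  9.73555249e-01, -2.83116816e-04]), 'contact_force': array([ 0.7256551 , -0.41339165, -1.02677752]), 'moment': array([ 0.03878186, -0.03203933,  0.01821915]), 'gripper_force': 24.516203999519348, 'width': 0.053222905259980226}
```

```bash
python3 -m inch '[{"claw":-0.4,"travel":[-0.05,-0.15,0],"turn":0},{"claw":-0.4,"travel":[-0.1,-0.35,0],"turn":0},{"claw":-0.4,"travel":[-0.15,-0.55,0],"turn":0},{"claw":-0.4,"travel":[-0.2,-0.75,0],"turn":0},{"claw":-0.4,"travel":[-0.23,-0.95,-0.05],"turn":0}]'
python3 -m inch '[{"claw":-0.4,"travel":[-0.04,-0.2,-0.1],"turn":0},{"claw":-0.4,"travel":[-0.08,-0.32,-0.3],"turn":0},{"claw":-0.4,"travel":[-0.08,-0.4,-0.5],"turn":0},{"claw":-0.4,"travel":[-0.08,-0.4,-0.7],"turn":0},{"claw":-0.4,"travel":[-0.08,-0.4,-0.8],"turn":0}]'
python3 - <<'E'
from h import *
s=get_state();print(s["position"],s["width"],s["gripper_force"])
o=np.array(s["position"])
def proj(n,X):
    p=imaging.camera_params(n);T=np.array(p["cam_to_world"]);K=np.array(p["camera_matrix"])
    R=T[:3,:3].T;return cv2.projectPoints(np.array([X],float),cv2.Rodrigues(R)[0],-R@T[:3,3],K,np.array([p["k1"],0,0,0]))[0].ravel()
L=[]
for n in("scene","top"):
    im=snap(n,n+"2.png");c=proj(n,o).round().astype(int);x,y=c-[50,60];print(n,c,x,y)
    L.append(cv2.resize(im[y:y+120,x:x+100],(400,480),interpolation=cv2.INTER_CUBIC))
cv2.imwrite("pics/c2.png",np.hstack(L))
E
```

```text
clock: 3.7
position: [0.5156, -0.198, 0.2414]
ee_rot: [0.001, 0.228, 0.974, -0.0]
contact_force: [1.5, 0.6, -1.2]
width: 0.0537
gripper_force: 24.5
clock: 4.2
position: [0.4976, -0.2757, 0.0766]
ee_rot: [-0.003, 0.229, 0.973, 0.001]
contact_force: [0.0, 0.6, 0.2]
width: 0.0541
gripper_force: 24.5
[ 0.49755669 -0.27565735  0.07658131] 0.05405787240314036 24.478927552700043
scene [429 240] 379 180
top [431 304] 381 244
```

View pics/c2.png

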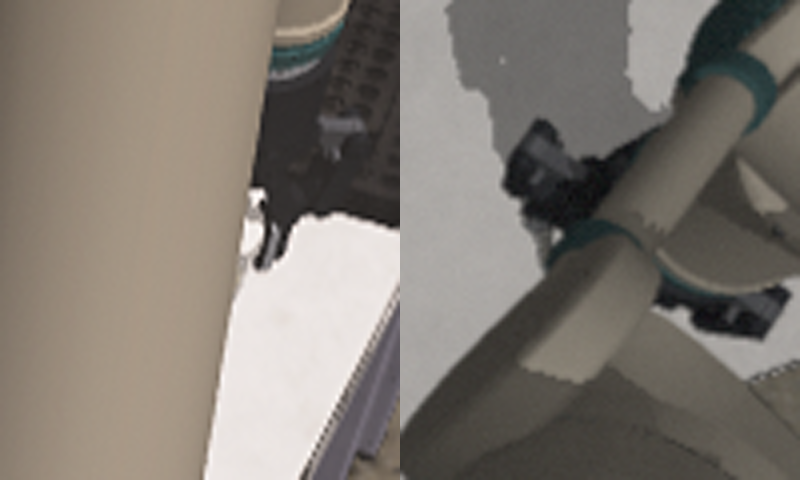

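The arm blocks both views, but the cup's white edge is visible between the fingers at about (250,230) in the left half. I'll lower it on force feedback.

```bash
python3 -m inch '[{"claw":-0.4,"travel":[0,0,-0.04],"turn":0},{"claw":-0.4,"travel":[0,0,-0.08],"turn":0},{"claw":-0.4,"travel":[0,0,-0.12],"turn":0},{"claw":-0.4,"travel":[0,0,-0.15],"turn":0},{"claw":-0.4,"travel":[0,0,-0.15],"turn":0}]'
python3 -m inch '[{"claw":-0.4,"travel":[0,0,-0.01],"turn":0},{"claw":-0.4,"travel":[0,0,-0.02],"turn":0},{"claw":-0.4,"travel":[0,0,-0.03],"turn":0},{"claw":-0.4,"travel":[0,0,-0.035],"turn":0},{"claw":-0.4,"travel":[0,0,-0.035],"turn":0}]'
```

```text
clock: 4.8
position: [0.4999, -0.276, 0.0498]
ee_rot: [-0.001, 0.228, 0.974, 0.0]
contact_force: [-0.9, 0.4, -1.0]
width: 0.0536
gripper_force: 24.5
clock: 5.3
position: [0.5002, -0.2763, 0.0432]
ee_rot: [-0.0, 0.228, 0.974, 0.0]
contact_force: [0.1, -0.2, -0.9]
width: 0.053
gripper_force: 24.5
```

```bash
python3 -m inch '[{"claw":-0.4,"travel":[0,0,-0.008],"turn":0},{"claw":-0.4,"travel":[0,0,-0.016],"turn":0},{"claw":-0.4,"travel":[0,0,-0.02],"turn":0},{"claw":-0.4,"travel":[0,0,-0.02],"turn":0}]'
python3 -m inch '[{"claw":-0.4,"travel":[0,0,-0.005],"turn":0},{"claw":-0.4,"travel":[0,0,-0.01],"turn":0},{"claw":-0.4,"travel":[0,0,-0.01],"turn":0}]'
```

```text
clock: 5.7
position: [0.5001, -0.2763, 0.0391]
ee_rot: [-0.0, 0.228, 0.974, 0.0]
contact_force: [0.1, 0.7, -0.9]
width: 0.0534
gripper_force: 24.5
clock: 6.0
position: [0.5003, -0.2764, 0.0373]
ee_rot: [0.0, 0.228, 0.974, 0.0]
contact_force: [0.1, -1.0, -0.6]
width: 0.0537
gripper_force: 24.5
```

```bash
python3 -m inch '[{"claw":-0.4,"travel":[0,0,-0.005],"turn":0},{"claw":-0.4,"travel":[0,0,-0.01],"turn":0},{"claw":-0.4,"travel":[0,0,-0.01],"turn":0}]'
python3 -m inch '[{"claw":-0.4,"travel":[0,0,-0.005],"turn":0},{"claw":-0.4,"travel":[0,0,-0.008],"turn":0},{"claw":-0.4,"travel":[0,0,-0.008],"turn":0}]'
```

```text
clock: 6.3
position: [0.5003, -0.2764, 0.0371]
ee_rot: [0.0, 0.228, 0.974, -0.0]
contact_force: [-2.9, 2.0, 11.2]
width: 0.0537
gripper_force: 25.5
clock: 6.6
position: [0.5003, -0.2764, 0.037]
ee_rot: [0.001, 0.228, 0.974, -0.0]
contact_force: [-6.2, 2.7, 21.8]
width: 0.0536
gripper_force: 26.4
```

It touched down at z = 0.037. I'll relieve the push, open slowly and rise.

```bash
python3 -m inch '[{"claw":-0.4,"travel":[0,0,0.01],"turn":0},{"claw":-0.4,"travel":[0,0,0.016],"turn":0},{"claw":0.3,"travel":[0,0,0.016],"turn":0},{"claw":0.6,"travel":[0,0,0.016],"turn":0},{"claw":1,"travel":[0,0,0.016],"turn":0}]'
python3 -m inch '[{"claw":1,"travel":[0,0,0],"turn":0},{"claw":1,"travel":[0,0,0],"turn":0},{"claw":1,"travel":[0,0,0],"turn":0},{"claw":1,"travel":[0,0,0.1],"turn":0},{"claw":1,"travel":[0,0,0.3],"turn":0}]'
python3 -m inch '[{"claw":1,"travel":[0,0,0.2],"turn":0},{"claw":1,"travel":[0,0,0.4],"turn":0},{"claw":1,"travel":[0,0,0.6],"turn":0},{"claw":1,"travel":[0.1,0.1,0.8],"turn":0},{"claw":1,"travel":[0.1,0.3,0.8],"turn":0}]'
python3 -m inch '[{"claw":1,"travel":[0.05,0.25,0],"turn":0},{"claw":1,"travel":[0.1,0.5,0],"turn":0},{"claw":1,"travel":[0.1,0.7,0],"turn":0},{"claw":1,"travel":[0.1,0.7,0],"turn":0}]'
python3 - <<'E'
from h import *
s=get_state();print(s["position"])
a=snap("scene","s3.png");b=snap("top","t3.png")
cv2.imwrite("pics/c3.png",np.hstack([cv2.resize(a[150:350,250:500],(400,320)),cv2.resize(b[180:340,260:460],(400,320))]))
E
```

```text
clock: 7.1
position: [0.5002, -0.2763, 0.0365]
ee_rot: [-0.0, 0.228, 0.974, 0.0]
contact_force: [0.2, -0.1, 0.4]
width: 0.0808
gripper_force: 0.0
clock: 7.6
position: [0.4981, -0.2749, 0.0946]
ee_rot: [-0.004, 0.229, 0.974, 0.002]
contact_force: [0.9, -0.1, 1.1]
width: 0.0851
gripper_force: 0.0
clock: 8.1
position: [0.5253, -0.2198, 0.2632]
ee_rot: [0.008, 0.23, 0.973, -0.002]
contact_force: [1.0, 1.8, -0.3]
width: 0.0853
gripper_force: 0.0
clock: 8.5
position: [0.5397, -0.0712, 0.2571]
ee_rot: [-0.001, 0.226, 0.974, 0.002]
contact_force: [0.1, -0.4, -0.6]
width: 0.0855
gripper_force: 0.0
[ 0.53970658 -0.0712151   0.25705128]
```

View pics/c3.png

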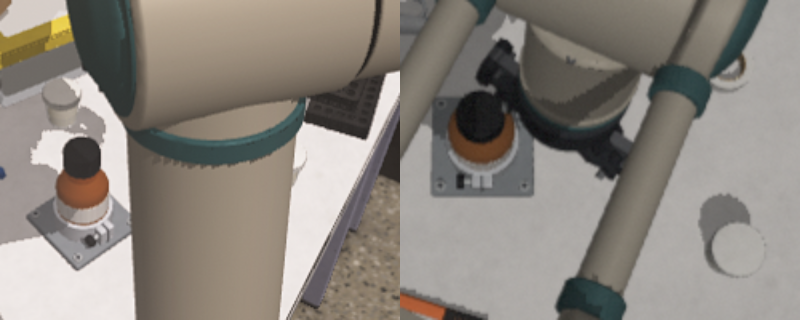

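The cup stands upright on its own at (737,249) in the right half of the crop. The black cap is now clear at about (82,155) on the left and (482,118) on the right, so I can measure it.

```bash
python3 - <<'E'
from h import *
for n,f,(x,y,w,h) in(("scene","s3.png",(285,230,33,40)),("top","t3.png",(284,222,33,32))):
    im=cv2.imread("pics/"+f)[y:y+h,x:x+w]
    m=(im.max(2)<75).astype(np.uint8)
    for c in cv2.findContours(m,0,2)[0]:
        if cv2.contourArea(c)>60:print(n,cv2.boundingRect(c)+np.array([x,y,0,0]),cv2.contourArea(c),[round(v,1) for v in cv2.minEnclosingCircle(c)[0]])
    print("\n".join("".join(".#"[v] for v in r) for r in m))
E
```

```text
scene [290 236  23  26] 469.5 [15.7, 18.3]
.................................
.................................
.................................
.................................
.................................
.................................
............#########............
.........##############..........
........#################........
.......##################........
......####################.......
......#####################......
.....######################......
.....#######################.....
.....#######################.....
.....#######################.....
.....#######################.....
.....#######################.....
.....#######################.....
.....#######################.....
.....#######################.....
.....#######################.....
.....#######################.....
.....#######################.....
.....######################......
.....######################......
.....######################......
......####################.......
.......##################........
........################.........
...........###########...........
...
[... 731 characters left out ...]
##############..####
###########################..####
############################.####
#################################
#################################
#############################..##
#############################...#
#############################...#
##..#########################...#
#...#########################....
#...########################.....
#...########################.....
#....######################......
.....######################......
......####################.......
.......##################........
.#......################.........
.........#############...........
............########.............
.................................
.................................
```

```bash
python3 - <<'E'
from h import *
print(two((301,248.7),(300.2,238)),plane("scene",301,248.7,.141),plane("top",300.2,238,.141))
E
```

```text
(array([ 0.56975636, -0.0033463 ,  0.13811935]), np.float64(0.001492792789941199)) [ 0.56707945 -0.00270843  0.141     ] [ 0.56960892 -0.00297557  0.141     ]
```

```bash
python3 -m inch '[{"claw":1,"travel":[0.07,0.17,0],"turn":0},{"claw":1,"travel":[0.14,0.35,0],"turn":0},{"claw":1,"travel":[0.14,0.35,0],"turn":0},{"claw":1,"travel":[0.14,0.35,0],"turn":0},{"claw":1,"travel":[0.14,0.35,0],"turn":0}]'
```

```text
clock: 9.1
position: [0.568, -0.0081, 0.2567]
ee_rot: [-0.0, 0.229, 0.973, -0.001]
contact_force: [0.3, 0.3, 1.0]
width: 0.0857
gripper_force: 0.0
```

```bash
python3 -m inch '[{"claw":1,"travel":[0,0.025,-0.12],"turn":0},{"claw":1,"travel":[0,0.025,-0.25],"turn":0},{"claw":1,"travel":[0,0.025,-0.38],"turn":0},{"claw":1,"travel":[0,0.025,-0.5],"turn":0},{"claw":1,"travel":[0,0.025,-0.578],"turn":0}]'
python3 -m inch '[{"claw":1,"travel":[0,0,0],"turn":0},{"claw":0.5,"travel":[0,0,0],"turn":0},{"claw":0.2,"travel":[0,0,0],"turn":0},{"claw":0,"travel":[0,0,0],"turn":0},{"claw":-0.3,"travel":[0,0,0],"turn":0}]' 30
python3 -m inch '[{"claw":-0.6,"travel":[0,0,0],"turn":0},{"claw":-0.6,"travel":[0,0,0],"turn":0},{"claw":-0.6,"travel":[0,0,0],"turn":0}]'
python3 -c "
from h import *;s=get_state();print(s['qpos'],s['moment'])"
```

```text
clock: 9.6
position: [0.567, -0.0031, 0.1396]
ee_rot: [-0.001, 0.229, 0.973, -0.0]
contact_force: [0.2, 0.2, -0.1]
width: 0.0854
gripper_force: 0.0
clock: 10.1
position: [0.5695, -0.001, 0.1431]
ee_rot: [0.002, 0.229, 0.974, 0.001]
contact_force: [0.7, 3.3, 4.7]
width: 0.0438
gripper_force: 30.2
clock: 10.4
position: [0.5695, -0.001, 0.143]
ee_rot: [0.002, 0.228, 0.974, 0.001]
contact_force: [1.1, 2.4, 6.5]
width: 0.0441
gripper_force: 30.3
[-1.24356515e-01  3.45525941e-01  1.68458308e+00  9.47154805e-04
  1.10779915e+00 -1.23472380e+00] [ 0.32403403 -0.1380879  -0.00317784]
```

The cap is gripped at 44 mm wide, and the measured pose shows its axis about 2 mm farther in +x and +y. I'll correct for that and turn clockwise.

```bash
python3 -m inch '[{"claw":-0.6,"travel":[0.007,0.01,0.01],"turn":0},{"claw":-0.6,"travel":[0.007,0.01,0.009],"turn":-0.04},{"claw":-0.6,"travel":[0.007,0.01,0.008],"turn":-0.08},{"claw":-0.6,"travel":[0.007,0.01,0.008],"turn":-0.12},{"claw":-0.6,"travel":[0.007,0.01,0.008],"turn":-0.12}]'
python3 -c "
from h import *;s=get_state();print(s['qpos'][5],s['moment'])"
python3 -m inch '[{"claw":-0.6,"travel":[0,0,0],"turn":-0.04},{"claw":-0.6,"travel":[0,0,-0.001],"turn":-0.08},{"claw":-0.6,"travel":[0,0,-0.002],"turn":-0.12},{"claw":-0.6,"travel":[0,0,-0.002],"turn":-0.16},{"claw":-0.6,"travel":[0,0,-0.002],"turn":-0.16}]'
python3 -c "
from h import *;s=get_state();print(s['qpos'][5],s['moment'])"
```

```text
clock: 10.9
position: [0.5699, -0.0004, 0.143]
ee_rot: [0.001, 0.406, 0.914, -0.001]
contact_force: [0.7, -2.7, -0.0]
width: 0.0441
gripper_force: 32.2
-0.8540612764096903 [-0.56003348 -0.08157518 -0.07978658]
clock: 11.4
position: [0.5704, -0.0001, 0.1426]
ee_rot: [0.001, 0.62, 0.784, -0.0]
contact_force: [2.4, -3.5, -0.4]
width: 0.044
gripper_force: 32.2
-0.3536783941475287 [-0.52399852 -0.33454239 -0.06563331]
```

```bash
python3 -m inch '[{"claw":-0.6,"travel":[0,0,0],"turn":-0.04},{"claw":-0.6,"travel":[0,0,-0.001],"turn":-0.08},{"claw":-0.6,"travel":[0,0,-0.002],"turn":-0.12},{"claw":-0.6,"travel":[0,0,-0.002],"turn":-0.16},{"claw":-0.6,"travel":[0,0,-0.002],"turn":-0.16}]'
python3 -c "
from h import *;s=get_state();print(s['qpos'][5],s['moment'])"
python3 -m inch '[{"claw":-0.6,"travel":[0,0,0],"turn":-0.03},{"claw":-0.6,"travel":[0,0,-0.001],"turn":-0.06},{"claw":-0.6,"travel":[0,0,-0.002],"turn":-0.08},{"claw":-0.6,"travel":[0,0,-0.002],"turn":-0.1},{"claw":-0.6,"travel":[0,0,-0.002],"turn":-0.1}]'
python3 -c "
from h import *;s=get_state();print(s['qpos'][5],s['moment'])"
```

```text
clock: 11.9
position: [0.571, -0.0001, 0.1422]
ee_rot: [0.001, 0.795, 0.606, 0.001]
contact_force: [3.7, -2.9, -2.0]
width: 0.0441
gripper_force: 32.1
0.14768424150738033 [-0.60773707 -0.56056567 -0.05044065]
clock: 12.4
position: [0.5714, -0.0002, 0.142]
ee_rot: [0.002, 0.88, 0.475, 0.001]
contact_force: [4.7, -3.1, -1.1]
width: 0.0442
gripper_force: 32.2
0.4606723757654405 [-0.63435341 -0.63863275 -0.04344593]
```

```bash
for i in 1; do :; done; python3 -m inch '[{"claw":-0.6,"travel":[0,0,0],"turn":-0.03},{"claw":-0.6,"travel":[0,0,-0.001],"turn":-0.06},{"claw":-0.6,"travel":[0,0,-0.001],"turn":-0.08},{"claw":-0.6,"travel":[0,0,-0.001],"turn":-0.08}]' | grep -E 'ee_rot|contact'
python3 -c "
from h import *;s=get_state();print(s['qpos'][5],s['moment'])"
python3 -m inch '[{"claw":-0.6,"travel":[0,0,0],"turn":-0.03},{"claw":-0.6,"travel":[0,0,-0.001],"turn":-0.06},{"claw":-0.6,"travel":[0,0,-0.001],"turn":-0.08},{"claw":-0.6,"travel":[0,0,-0.001],"turn":-0.08}]' | grep -E 'ee_rot|contact'
python3 -c "
from h import *;s=get_state();print(s['qpos'][5],s['moment'])"
```

```text
ee_rot: [0.002, 0.933, 0.361, 0.002]
contact_force: [4.4, -4.7, -1.4]
0.7120117376945764 [-0.70461159 -0.72914969 -0.0303608 ]
ee_rot: [0.002, 0.971, 0.241, 0.002]
contact_force: [4.8, -5.1, -2.1]
0.9633843690602193 [-0.82982638 -0.75485436 -0.04214536]
```

```bash
python3 -m inch '[{"claw":-0.6,"travel":[0,0,0],"turn":-0.03},{"claw":-0.6,"travel":[0,0,-0.001],"turn":-0.06},{"claw":-0.6,"travel":[0,0,-0.001],"turn":-0.08},{"claw":-0.6,"travel":[0,0,-0.001],"turn":-0.08}]' | grep -E 'ee_rot|contact'
python3 -c "
from h import *;s=get_state();print(s['qpos'][5],s['moment'])"
python3 -m inch '[{"claw":-0.6,"travel":[0,0,0],"turn":-0.03},{"claw":-0.6,"travel":[0,0,-0.001],"turn":-0.06},{"claw":-0.6,"travel":[0,0,-0.001],"turn":-0.08},{"claw":-0.6,"travel":[0,0,-0.001],"turn":-0.08}]' | grep -E 'ee_rot|contact'
python3 -c "
from h import *;s=get_state();print(s['qpos'][5],s['moment'])"
```

```text
ee_rot: [0.002, 0.993, 0.118, 0.002]
contact_force: [6.0, -6.3, -2.7]
1.2146765222188691 [-0.89034266 -0.79349027 -0.01058129]
ee_rot: [0.002, 1.0, -0.006, 0.002]
contact_force: [5.1, -6.0, -1.5]
1.463794795010005 [-0.9902946  -0.70647657  0.74132164]
```

```bash
python3 -m inch '[{"claw":-0.6,"travel":[0,0,0],"turn":-0.015},{"claw":-0.6,"travel":[0,0,0],"turn":-0.03},{"claw":-0.6,"travel":[0,0,0],"turn":-0.03},{"claw":-0.6,"travel":[0,0,0],"turn":-0.03}]'
python3 -c "
from h import *;s=get_state();print(s['qpos'][5],s['moment'])"
```

```text
clock: 14.4
position: [0.5716, -0.0014, 0.1414]
ee_rot: [0.002, 0.999, -0.052, 0.002]
contact_force: [4.6, -5.5, -1.0]
width: 0.0439
gripper_force: 31.8
1.5561905775054425 [-0.95755673 -0.68124564  1.15122048]
```

The moment about z rose to 1.15 N m, so the cap is bottomed out. I'll reverse in small steps to find where the wind-up ends and the cap starts to turn back.

```bash
M='from h import *;s=get_state();print(s["qpos"][5],s["moment"][2])'
python3 -m inch '[{"claw":-0.6,"travel":[0,0,0],"turn":0.02},{"claw":-0.6,"travel":[0,0,0],"turn":0.02}]' >/dev/null; python3 -c "$M"
python3 -m inch '[{"claw":-0.6,"travel":[0,0,0],"turn":0.02},{"claw":-0.6,"travel":[0,0,0],"turn":0.02}]' >/dev/null; python3 -c "$M"
python3 -m inch '[{"claw":-0.6,"travel":[0,0,0],"turn":0.02},{"claw":-0.6,"travel":[0,0,0],"turn":0.02}]' >/dev/null; python3 -c "$M"
python3 -m inch '[{"claw":-0.6,"travel":[0,0,0],"turn":0.02},{"claw":-0.6,"travel":[0,0,0],"turn":0.02}]' >/dev/null; python3 -c "$M"
```

```text
1.4952720438554454 0.06633793442005796
1.43242455056126 0.039282793409274375
1.3696216083988662 0.032235303533386855
1.3068098685891911 0.03780382039427395
```

```bash
M='from h import *;s=get_state();print(s["qpos"][5],s["moment"][2])'
python3 -m inch '[{"claw":-0.6,"travel":[0,0,0.001],"turn":0.035},{"claw":-0.6,"travel":[0,0,0.001],"turn":0.07},{"claw":-0.6,"travel":[0,0,0.002],"turn":0.11},{"claw":-0.6,"travel":[0,0,0.002],"turn":0.145},{"claw":-0.6,"travel":[0,0,0.002],"turn":0.145}]' >/dev/null; python3 -c "$M"
python3 -m inch '[{"claw":-0.6,"travel":[0,0,0.001],"turn":0.035},{"claw":-0.6,"travel":[0,0,0.001],"turn":0.07},{"claw":-0.6,"travel":[0,0,0.002],"turn":0.11},{"claw":-0.6,"travel":[0,0,0.002],"turn":0.145},{"claw":-0.6,"travel":[0,0,0.002],"turn":0.145}]' >/dev/null; python3 -c "$M"
python3 -m inch '[{"claw":-0.6,"travel":[0,0,0.001],"turn":0.035},{"claw":-0.6,"travel":[0,0,0.001],"turn":0.07},{"claw":-0.6,"travel":[0,0,0.002],"turn":0.11},{"claw":-0.6,"travel":[0,0,0.002],"turn":0.145},{"claw":-0.6,"travel":[0,0,0.002],"turn":0.145}]'; python3 -c "$M"
python3 -m inch '[{"claw":-0.6,"travel":[0,0,0],"turn":0},{"claw":-0.6,"travel":[0,0,0],"turn":0},{"claw":-0.6,"travel":[0,0,0],"turn":0}]'
python3 - <<'E'
from h import *
a=snap("scene","s4.png");b=snap("top","t4.png")
cv2.imwrite("pics/c4.png",np.hstack([cv2.resize(a[150:400,220:533],(400,320)),cv2.resize(b[150:350,230:480],(400,320))]))
E
```

```text
0.8503984184188398 0.060823398936776865
0.39484445260057044 0.09458650037036158
clock: 16.7
position: [0.5708, -0.0004, 0.1426]
ee_rot: [0.002, 0.728, 0.686, 0.0]
contact_force: [2.8, -5.0, -0.1]
width: 0.044
gripper_force: 31.6
-0.0606814323625648 0.04972679951458159
clock: 17.0
position: [0.5708, -0.0004, 0.1426]
ee_rot: [0.002, 0.729, 0.685, 0.0]
contact_force: [2.4, -3.7, 0.3]
width: 0.0439
gripper_force: 31.6
```

View pics/c4.png

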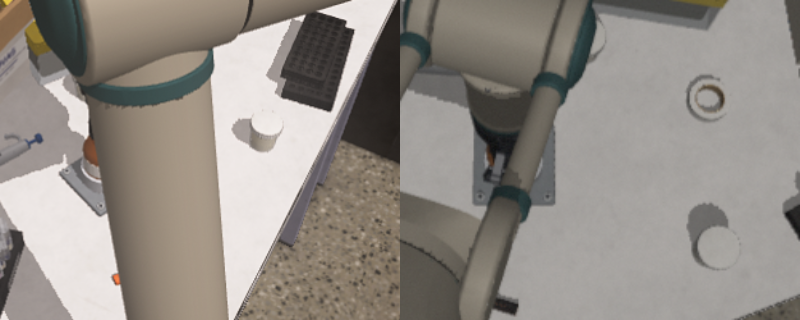

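The parked cup stands upright and untouched at (265,130) on the left and (718,247) on the right. The tape, at (708,97), hasn't moved, and the fingers still hold the cap with 31.6 N. From the point where the wind-up ended (joint 6 at about 1.51), the cap has turned back about 1.57 rad, so I'm handing in.

```bash
python3 -c "
from rig import ticket;print(ticket.sign_off())"
```

```text
the job is handed in; nothing more can be done
None
```

I handed in the job with the cup upright on the bare worktop and the cap screwed to its stop, then backed off about 1.57 rad by my estimate from the wrist joint and still gripped at about 32 N; no verdict came back.

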